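# Close the shipping box in its jig and hold the tensioner arm past its click

## Robot

A 7-joint arm with a two-finger parallel gripper is mounted at the origin on the work surface; the furniture and walls round the work are solid. World frame = base frame: x ahead of the robot, y to its left, z up, the work surface at z = 0. Lengths are in mm, angles in degrees, forces in N, time in s.
With the tool pointing down it reaches from about 425 to 1025 mm from the base axis. Payload 9.4 kg.
Tool frame: the origin (TCP) lies at the very end of the fingers, on their centre line; the grasp point (between the pads) lies 19 mm behind it; z points along the fingers, y is the line along which they close (so a half turn about z gives the same grasp; the last joint's range is limited). The gripper opens to 93 mm and grips with 3 to 60 N. Pads are 15 mm wide; open, the fingers measure 128 mm over their backs; the gripper's body (75 mm by 188 mm) begins 65 mm behind the grasp point.
Start: joints at [67.111, 34.337, -0.143, 91.639, 0.103, 54.024, -4.572], TCP at [229.977, -687.557, 218.618] pointing down, gripper open.
Joint ranges: [-147.43, 147.43], [-19.82, 112.94], [-74.19, 73.91], [6.32, 146.72], [-59.91, 239.91], [6.04, 106.73], [-150.56, 150.56]. Speed limits (degrees/s): [127.2, 127.2, 172.46, 172.46, 180, 180, 180].

## Interface

Orientations are given as [roll, pitch, yaw] about the fixed x, y, z axes, in that order (R = Rz(yaw) Ry(pitch) Rx(roll)).
In Python, from plant import r gives the robot as it stands.
- The arm moves only by the shell command python3 -m handwheel 'ROWS'. ROWS is JSON, a list of rows, each an object of numbers: "gripper": the finger opening in mm, from 0 to 93; "x", "y", "z": the shift along the tool's x, y, z as a fraction of full scale; "spin": the turn about the tool's z as a fraction of full scale. A call has 1 to 8 rows; each row is the pose to reach, as a shift and turn from the pose commanded when the call began, along the tool's axes at that moment, turning the shorter way round; what a row does not reach only later rows make up. Full scale, the value 1, is 50 cm for a shift and pi rad for a turn. A row lasts 1/12 s, in which the tool goes at most 41.7 mm and 7.16 degrees, less where a joint would pass 70% of its speed; a pose out of reach is approached as far as the arm can. A call with a number of a shift or a turn outside -1 to 1 is refused whole. A call with a gripper value outside its range is refused whole. The fingers move at their own pace and stop on an object; the grip force is fixed at half the most. Time passes only in rows, so rows that repeat a pose let the fingers close. It gives the time, the measured TCP pose, the force, the opening and the grip force at its end, in the units of the state.
- r.state(): the state, without advancing time (a new reading comes with each control period).
- r.get_image(name): name is "side" or "top"; returns the picture (480x640x3 uint8, red, green, blue); there is no depth.
- r.camera_model(name): a dict with "vfov" (degrees; the focal length in pixels is half the picture's height over the tangent of half this angle, whatever the lens; pixels are square), "cx", "cy" (the principal point, pixels), "k1" (the pictures are not rectified: a ray, as slopes to the right and down, at radius r is drawn at 1 + k1 r^2 times it, then the intrinsics apply), "pose" (4x4, takes a point from camera to world coordinates). Camera axes: x right, y down, z forward; pixel columns grow to the right and rows downward; lengths in mm; the calibration is good to about 2 mm. A picture is of the moment at which its call begins. camera_model takes no time and is no camera call.
- r.finish_job(): hands the job in; it is judged then, once.
Trained networks look in the newest picture that a camera, given by its name, has taken for a name from the list of things; names that differ only in an ending like _2 or _b are one class to them, and where a whole thing is asked for, a point or a joint stands for the part that bears it (a point fixed in the world has none). Each returns a list of dicts, best first, with "p" (0 to 1); they miss things now and then, are a little off and sometimes report something else, mostly with a low value. They report only what shows in the picture. A call takes as long as a camera call.
- r.search_frame(name, camera): "location" ([x, y, z] in mm, in the coordinates of the camera as it stood for that picture, good to about 4 mm: the middle of the surface that is visible of it).
- r.regions_of(name, camera): "mask" (480x640 bool, what is visible of it).
- r.tip_of(name, camera): "location" ([x, y, z] in mm, in the coordinates of the camera as it stood for that picture, good to about 4 mm: a listed point, or the origin of a listed thing).
The state is a dict: "time_s": time; "q": joint angles; "qvel": joint speeds; "joint_efforts": joint torques, N m; "eef_pos": TCP position; "tcp_rot": TCP orientation; "force": force on the tool from outside, world axes, zero at the start; "torque": the same for the moment, N m; "grip_width": opening from 0.0 (shut) to 1.0 (fully open); "grip_force": force on a finger pad.
Only numpy, scipy, OpenCV 4.12 (cv2) and the standard library are available. Lean on these libraries where they do the work, as an engineer would, in place of code of your own. Each camera call takes 0.05 s, during which the arm holds its last target. There are 200 camera calls.

## Task

Finish closing the small shipping box in the closing jig: first fold its far dust flap down flat, then fold the big lid flap down flat over it. Then push the sprung tensioner arm round by its paddle, over the closed lid and past the ratchet click, and finish while still holding it there against its spring, because I am going to drop in the locking pin. Do not swing the arm over the box before the lid is shut, and leave the two vials and the loose carton beside the jig where they are.

Things in the scene. Friction and masses are not known exactly. Their poses are not given: they have to be found in the camera images.
- jig: closing jig fixed to the table: plate 230 x 230 x 10 mm carrying a cardboard box 130 (x) x 110 (y) mm, rim 80 mm above the table. Origin on the table under the box's centre; x points to its far side (dust flap), y to its left side (lid hinge), z up. The near dust flap is already down. The arm's post stands off the far right corner; a pawl pedestal 108 mm high stands 57 mm beyond it.
- dust_flap (a joint): fold angle of the far dust flap: 0 = flat on the box (its stop), 1.57 = upright, more = leaning outward (away from the box). Starts 1.5 to 1.95. Stays where it is left (a crease that needs about 0.5 N at the edge); folds toward the jig's -x.
- dust_flap_hinge (a point): middle of the far dust flap's crease, on the far rim of the box (jig x +64 mm, 81.5 mm above the table)
- dust_flap_edge (a point): middle of the far dust flap's free edge, 45 mm from its crease; the flap is 98 mm wide along the jig's y and 3 mm thick; moves with the flap
- lid_flap (a joint): fold angle of the big lid flap: 0 = flat over the dust flaps (its stop), 1.57 = upright, more = leaning outward. Starts 2.1 to 2.4. Stays where it is left (about 0.3 N at the edge); folds toward the jig's -y.
- lid_flap_hinge (a point): middle of the lid's crease, on the left rim of the box (jig y +54 mm, 85 mm above the table)
- lid_flap_edge (a point): middle of the lid's free edge, 108 mm from its crease; the lid is 126 mm wide along the jig's x and 3 mm thick; moves with the lid
- tensioner (a joint): swing of the arm about its upright pivot: 0 = sprung rest beside the box's right wall; grows as it is pushed clockwise seen from above, its tip going to the jig's +y over the lid. Clicks at 0.75, stops at 0.90; the click does not hold it, let go it springs back to 0. At the paddle: 3 N at first, rising to 9 N before the click, 6 N as it drops, 8 to 9 N to hold.
- pivot (a point): the upright pivot axis of the tensioner arm, 100 mm above the table (jig x +65 mm, y -100 mm)
- paddle (a point): centre of the black upright paddle on the arm's end, 120 mm from the pivot, 132.5 mm above the table: 44 mm long along the arm, 10 mm thick, 110 to 155 mm above the table, on a steel bar 20 mm wide (101 to 111 mm). A roller below it reaches down to 87 mm. Site x points outward along the arm, y is the side to push on (push along -y); moves with the arm
- vial_2: bystander: small capped glass vial, 19 mm across, 38 mm high, standing right of and nearer than the jig; origin at its foot
- vial_4: bystander: another such vial near the first; origin at its foot
- spare_carton: bystander: small folding carton, 59 x 37 x 70 mm high, standing left of and nearer than the jig; origin at its foot

How it is judged:
By the outcome, as a careful person would: the job done as asked, in the order asked, and still so for the second after the job is handed in, while the arm keeps its last pose, push and grip.
It also fails if it takes over 48 s, if anything falls off the work surface, if the arm or the gripper's body presses on something with over 40 N, if the wrist force passes 120 N, or if a joint passes its speed limit or range.

## Working session

There is one attempt and no reset: what is moved stays moved. The work goes in short steps, Python scripts to look and compute and a shell command to move; the robot and the scene stay as the last step left them, time stands still between calls to the robot, and variables do not carry over. Pictures are saved under pics/ and viewed, at most 10 in all, crops included, and the job is handed in when it is done.

```bash
mkdir -p pics; cat > h.py <<'E'
import numpy as np, cv2
from plant import r
from scipy.spatial.transform import Rotation as R
def w(cam,p):
    T=np.array(r.camera_model(cam)["pose"]); return T[:3,:3]@np.array(p)+T[:3,3]
def tips(names,cams=("side","top")):
    for n in names:
        for c in cams:
            for d in r.tip_of(n,c)[:2]:
                print(n,c,round(d["p"],2),np.round(w(c,d["location"]),0))
def save(c,f): cv2.imwrite("pics/"+f,r.get_image(c)[:,:,::-1])
def st():
    s=r.state(); print(s["time_s"],np.round(s["eef_pos"],1),np.round(s["tcp_rot"],1),np.round(s["force"],1),s["grip_width"],np.round(s["q"],0))
E
python3 - <<'E'
from h import *
save("side","s0.png");save("top","t0.png")
tips(["jig","dust_flap_hinge","dust_flap_edge","lid_flap_hinge","lid_flap_edge","pivot","paddle","vial_2","spare_carton"])
st()
E
```

```text
jig side 0.9 [540. 220.   4.]
jig side 0.57 [ 386. -148.   -1.]
jig top 0.75 [544. 218.  -2.]
jig top 0.28 [512. 350. 162.]
dust_flap_hinge side 0.79 [604. 231.  82.]
dust_flap_hinge top 0.66 [598. 237.  81.]
dust_flap_edge side 0.78 [609. 236. 127.]
lid_flap_hinge side 0.8 [529. 276.  82.]
lid_flap_hinge side 0.47 [ 382. -149.    1.]
lid_flap_hinge top 0.67 [531. 270.  85.]
lid_flap_edge side 0.59 [512. 351. 156.]
lid_flap_edge top 0.17 [530. 270.  88.]
pivot side 0.56 [626. 138.  98.]
pivot top 0.86 [625. 136.  97.]
paddle side 0.61 [516.  92. 134.]
paddle top 0.84 [516.  82. 133.]
vial_2 side 0.52 [371. -85.   2.]
vial_2 side 0.46 [ 385. -149.   -2.]
vial_2 top 0.49 [ 381. -147.    2.]
vial_2 top 0.42 [369. -87.  -5.]
spare_carton side 0.89 [320. 397.  -1.]
spare_carton side 0.21 [371. -86.   2.]
spare_carton top 0.73 [513.  87. 131.]
spare_carton top 0.64 [322. 393.   4.]
1.0 [ 230.  -687.6  218.6] [180.    0.   18.5] [-0.1  0.5  0.5] 0.9974876232729325 [67. 34. -0. 92.  0. 54. -5.]
```

View pics/s0.png

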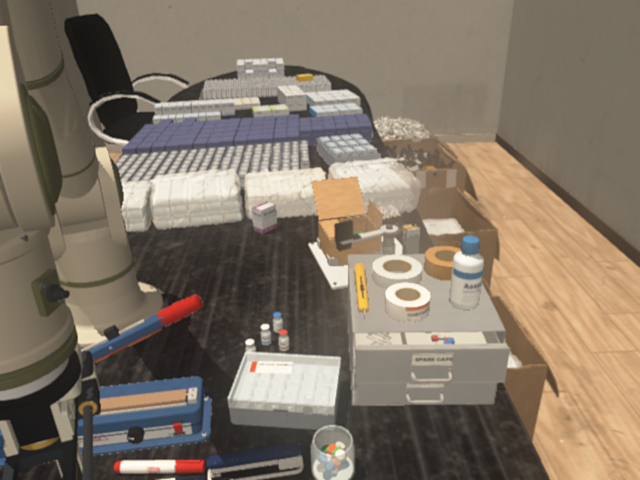

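View pics/t0.png

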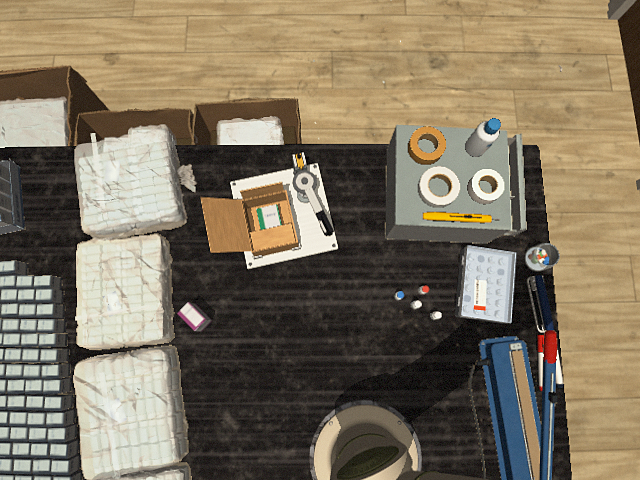

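The side view shows the jig at about (350,235), with the lid leaning outward and the paddle at (345,232). The top view shows the box at (270,220), the pivot at (307,180), the paddle at (323,222) and the dust flap at (262,187). The network points agree with a jig at about (542,219) and yaw 13°.

```bash
cat >> h.py <<'E'
J=np.array([542.,219.]);YAW=13.
def c_(): a=np.radians(YAW); return np.array([[np.cos(a),-np.sin(a)],[np.sin(a),np.cos(a)]])
def jig(): 
    s=r.state(); p=np.array(s["eef_pos"]); return np.r_[c_().T@(p[:2]-J),p[2]]
def go(*targets,yaw=None):
    s=r.state(); M=R.from_euler("xyz",s["tcp_rot"],degrees=True)
    for t in targets:
        p=np.r_[J+c_()@np.array(t[:2]),t[2]]
        print(t,"->",np.round(M.inv().apply(p-np.array(s["eef_pos"]))/500,3))
    if yaw is not None: print("spin",round(((s["tcp_rot"][2]-yaw+180)%360-180)/180,4))
E
python3 -m handwheel '[{"gripper":0,"x":0,"y":0,"z":-0.3,"spin":0},{"gripper":0,"x":0,"y":0,"z":-0.3,"spin":0},{"gripper":0,"x":0,"y":0,"z":-0.3,"spin":0},{"gripper":0,"x":0.4,"y":-0.43,"z":-0.3,"spin":0.03},{"gripper":0,"x":0.4,"y":-0.43,"z":-0.3,"spin":0.03},{"gripper":0,"x":0.4,"y":-0.43,"z":-0.3,"spin":0.03},{"gripper":0,"x":0.4,"y":-0.43,"z":-0.3,"spin":0.03},{"gripper":0,"x":0.4,"y":-0.43,"z":-0.3,"spin":0.03}]'
python3 -c "
from h import *
go((120,5,350),yaw=13);st()"
```

```text
time_s: 1.67
eef_pos: [316.3, -496.6, 361.6]
tcp_rot: [180.0, -0.0, 13.1]
force: [1.0, -0.5, -0.0]
grip_width: 0.474
grip_force: 0.0
(120, 5, 350) -> [ 1.004 -1.301  0.023]
spin 0.0005
1.6667 [ 316.3 -496.6  361.6] [180.   -0.   13.1] [ 1.  -0.5 -0. ] 0.474271485108176 [ 53.  17.  -1. 100.   0.  63. -25.]
```

```bash

python3 -m handwheel '[{"gripper":0,"x":0.4,"y":-0.52,"z":0,"spin":0},{"gripper":0,"x":0.4,"y":-0.52,"z":0,"spin":0},{"gripper":0,"x":0.4,"y":-0.52,"z":0,"spin":0},{"gripper":0,"x":0.4,"y":-0.52,"z":0,"spin":0},{"gripper":0,"x":0.4,"y":-0.52,"z":0,"spin":0},{"gripper":0,"x":0.4,"y":-0.52,"z":0,"spin":0},{"gripper":0,"x":0.4,"y":-0.52,"z":0,"spin":0},{"gripper":0,"x":0.4,"y":-0.52,"z":0,"spin":0}]'
python3 -m handwheel '[{"gripper":0,"x":0.4,"y":-0.52,"z":0,"spin":0},{"gripper":0,"x":0.4,"y":-0.52,"z":0,"spin":0},{"gripper":0,"x":0.4,"y":-0.52,"z":0,"spin":0},{"gripper":0,"x":0.4,"y":-0.52,"z":0,"spin":0},{"gripper":0,"x":0.4,"y":-0.52,"z":0,"spin":0},{"gripper":0,"x":0.4,"y":-0.52,"z":0,"spin":0},{"gripper":0,"x":0.4,"y":-0.52,"z":0,"spin":0},{"gripper":0,"x":0.4,"y":-0.52,"z":0,"spin":0}]' | head -2
python3 -c "
from h import *
go((125,5,300),yaw=13);st()"
```

```text
time_s: 2.33
eef_pos: [452.4, -197.3, 361.7]
tcp_rot: [180.0, -0.1, 13.2]
force: [0.5, -0.3, 0.1]
grip_width: 0.005
grip_force: 0.0
time_s: 3.0
eef_pos: [588.2, 101.3, 361.5]
(125, 5, 300) -> [ 0.213 -0.259  0.123]
spin 0.0008
3.0 [588.2 101.3 361.5] [-180.    -0.    13.1] [ 0.3 -0.3  0.4] 0.004216883078545675 [ -1.  19. -20.  98.   7.  64. -99.]
```

```bash

python3 -m handwheel '[{"gripper":0,"x":0.213,"y":-0.259,"z":0,"spin":0},{"gripper":0,"x":0.213,"y":-0.259,"z":0,"spin":0},{"gripper":0,"x":0.213,"y":-0.259,"z":0,"spin":0},{"gripper":0,"x":0.213,"y":-0.259,"z":0.123,"spin":0},{"gripper":0,"x":0.213,"y":-0.259,"z":0.2,"spin":0},{"gripper":0,"x":0.213,"y":-0.259,"z":0.2,"spin":0},{"gripper":0,"x":0.213,"y":-0.259,"z":0.2,"spin":0}]' | head -2
python3 -c "
from h import *
save('side','s1.png');r.get_image('top')
print(jig())
tips(['jig','dust_flap_hinge','dust_flap_edge','lid_flap_edge','lid_flap_hinge','pivot','paddle'])
go((118,5,112),(75,5,112),(50,5,112),(35,5,104),(25,5,90),(25,5,82),yaw=13);st()"
```

```text
time_s: 3.58
eef_pos: [659.5, 249.5, 254.7]
[123.41328452   1.90225297 261.07355854]
jig side 0.71 [538. 220.  -1.]
jig top 0.57 [542. 219.   0.]
dust_flap_hinge side 0.88 [604. 232.  83.]
dust_flap_hinge top 0.61 [601. 231.  79.]
dust_flap_edge side 0.78 [608. 239. 128.]
dust_flap_edge top 0.88 [610. 231. 125.]
lid_flap_edge side 0.81 [514. 351. 162.]
lid_flap_edge top 0.73 [514. 350. 162.]
lid_flap_hinge side 0.85 [529. 275.  83.]
lid_flap_hinge top 0.59 [534. 269.  88.]
pivot side 0.68 [625. 139.  99.]
pivot top 0.7 [627. 134.  98.]
paddle side 0.69 [ 384. -149.    0.]
paddle side 0.57 [516.  87. 132.]
paddle top 0.2 [534. 270.  87.]
(118, 5, 112) -> [-0.011 -0.006  0.299]
(75, 5, 112) -> [-0.097 -0.006  0.299]
(50, 5, 112) -> [-0.147 -0.006  0.299]
(35, 5, 104) -> [-0.177 -0.006  0.315]
(25, 5, 90) -> [-0.197 -0.006  0.343]
(25, 5, 82) -> [-0.197 -0.006  0.359]
spin 0.0005
4.3833 [662.  248.8 261.3] [-180.     0.    13.1] [-0.6  0.5 -0.2] 0.004311170185760535 [ -13.   32.  -19.   91.   12.   59. -113.]
```

View pics/s1.png

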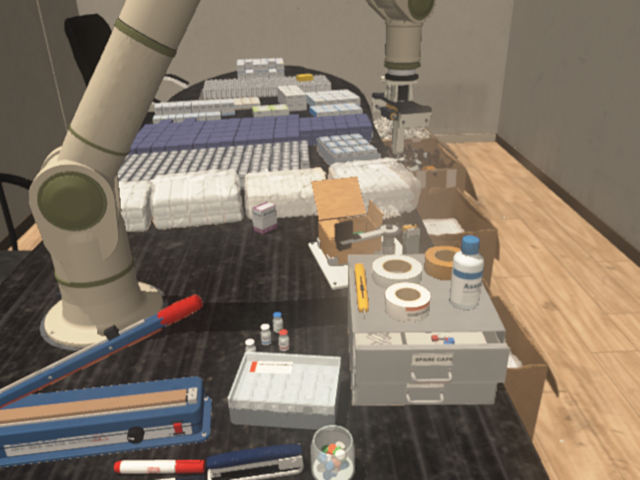

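```bash

python3 -m handwheel '[{"gripper":0,"x":-0.01,"y":-0.006,"z":0.299,"spin":0},{"gripper":0,"x":-0.01,"y":-0.006,"z":0.299,"spin":0},{"gripper":0,"x":-0.01,"y":-0.006,"z":0.299,"spin":0},{"gripper":0,"x":-0.01,"y":-0.006,"z":0.299,"spin":0},{"gripper":0,"x":-0.06,"y":-0.006,"z":0.299,"spin":0},{"gripper":0,"x":-0.1,"y":-0.006,"z":0.299,"spin":0},{"gripper":0,"x":-0.12,"y":-0.006,"z":0.299,"spin":0},{"gripper":0,"x":-0.143,"y":-0.006,"z":0.299,"spin":0}]'
python3 -c "
from h import *
print(jig());go((52,5,112),(42,5,102),(38,5,92),(37,5,84),(37,5,80))
tips(['dust_flap_edge'])"
```

```text
time_s: 5.05
eef_pos: [591.7, 235.7, 111.9]
tcp_rot: [-180.0, -0.1, 13.1]
force: [0.9, 0.9, 0.4]
grip_width: 0.006
grip_force: 0.4
[ 52.23053799   5.11582163 111.93982241]
(52, 5, 112) -> [-0.  0. -0.]
(42, 5, 102) -> [-0.02  0.    0.02]
(38, 5, 92) -> [-0.028  0.     0.04 ]
(37, 5, 84) -> [-0.031  0.     0.056]
(37, 5, 80) -> [-0.031  0.     0.064]
dust_flap_edge side 0.78 [608. 239. 128.]
dust_flap_edge top 0.88 [610. 231. 125.]
```

```bash

python3 -m handwheel '[{"gripper":0,"x":-0.01,"y":0,"z":0.01,"spin":0},{"gripper":0,"x":-0.02,"y":0,"z":0.02,"spin":0},{"gripper":0,"x":-0.024,"y":0,"z":0.03,"spin":0},{"gripper":0,"x":-0.028,"y":0,"z":0.04,"spin":0},{"gripper":0,"x":-0.03,"y":0,"z":0.05,"spin":0},{"gripper":0,"x":-0.03,"y":0,"z":0.056,"spin":0},{"gripper":0,"x":-0.03,"y":0,"z":0.062,"spin":0},{"gripper":0,"x":-0.03,"y":0,"z":0.062,"spin":0}]'
python3 -c "
from h import *
print(jig())
save('side','x.png');r.get_image('top');tips(['dust_flap_edge','dust_flap_hinge'])"
```

```text
time_s: 5.82
eef_pos: [576.8, 232.1, 82.8]
tcp_rot: [179.9, 0.0, 13.1]
force: [-8.1, -3.0, 25.4]
grip_width: 0.007
grip_force: 12.9
[36.82419425  4.95296792 82.79043806]
dust_flap_edge side 0.58 [564. 226.  81.]
dust_flap_edge top 0.71 [542. 220.  -4.]
dust_flap_edge top 0.59 [556. 223.  78.]
dust_flap_hinge side 0.69 [603. 234.  82.]
```

```bash

python3 -m handwheel '[{"gripper":0,"x":-0.02,"y":0,"z":-0.08,"spin":0},{"gripper":0,"x":-0.06,"y":0,"z":-0.16,"spin":0},{"gripper":0,"x":-0.06,"y":0,"z":-0.24,"spin":0},{"gripper":0,"x":-0.06,"y":0,"z":-0.28,"spin":0},{"gripper":0,"x":-0.06,"y":-0.32,"z":-0.28,"spin":0},{"gripper":0,"x":-0.06,"y":-0.32,"z":-0.28,"spin":0},{"gripper":0,"x":-0.06,"y":-0.32,"z":-0.28,"spin":0},{"gripper":0,"x":-0.06,"y":-0.32,"z":-0.28,"spin":0}]'
python3 -c "
from h import *
print(jig())
save('side','s2.png');r.get_image('top');tips(['dust_flap_edge','lid_flap_edge'])
go((5,168,130),(5,80,130),(5,65,140),(5,40,145),(5,20,135),(5,5,115),(5,0,100),yaw=13)"
```

```text
time_s: 6.78
eef_pos: [510.7, 383.7, 220.9]
tcp_rot: [-180.0, -0.0, 13.1]
force: [0.3, 0.3, -0.5]
grip_width: 0.0
grip_force: 0.0
[  6.56760051 167.5083972  220.87663542]
dust_flap_edge side 0.59 [559. 223.  81.]
dust_flap_edge side 0.45 [512. 352. 160.]
lid_flap_edge side 0.78 [511. 350. 159.]
(5, 168, 130) -> [-0.004 -0.01   0.18 ]
(5, 80, 130) -> [-0.004  0.166  0.181]
(5, 65, 140) -> [-0.004  0.196  0.161]
(5, 40, 145) -> [-0.004  0.246  0.151]
(5, 20, 135) -> [-0.004  0.286  0.171]
(5, 5, 115) -> [-0.004  0.316  0.211]
(5, 0, 100) -> [-0.004  0.326  0.241]
spin 0.0
```

View pics/s2.png

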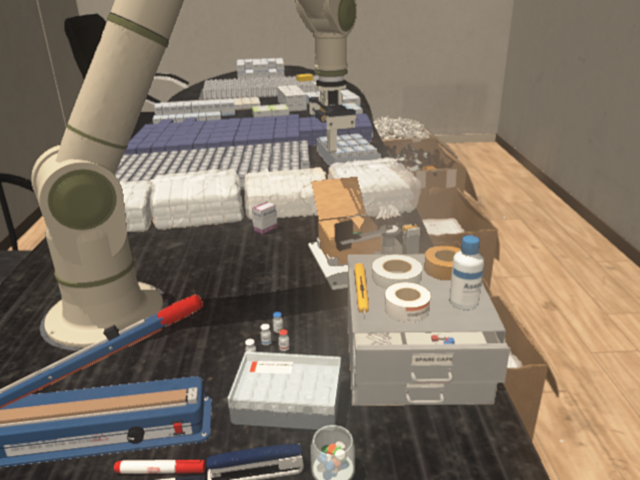

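The dust flap is flat: it no longer stands up at (375,210). The gripper at (335,125) is outside the lid, so I descend and sweep the lid over.

```bash

python3 -m handwheel '[{"gripper":0,"x":-0.004,"y":-0.01,"z":0.08,"spin":0},{"gripper":0,"x":-0.004,"y":-0.01,"z":0.14,"spin":0},{"gripper":0,"x":-0.004,"y":-0.01,"z":0.18,"spin":0},{"gripper":0,"x":-0.004,"y":-0.01,"z":0.18,"spin":0}]'
python3 -m handwheel '[{"gripper":0,"x":0,"y":0.035,"z":0,"spin":0},{"gripper":0,"x":0,"y":0.07,"z":0,"spin":0},{"gripper":0,"x":0,"y":0.105,"z":0,"spin":0},{"gripper":0,"x":0,"y":0.14,"z":0,"spin":0},{"gripper":0,"x":0,"y":0.17,"z":0,"spin":0},{"gripper":0,"x":0,"y":0.2,"z":-0.015,"spin":0},{"gripper":0,"x":0,"y":0.225,"z":-0.03,"spin":0},{"gripper":0,"x":0,"y":0.25,"z":-0.03,"spin":0}]'
python3 -c "
from h import *
print(jig())
save('side','s3.png');r.get_image('top');tips(['lid_flap_edge'])
go((5,40,145),(5,20,135),(5,5,115),(5,0,100),(5,0,84),yaw=13)"
```

```text
time_s: 7.42
eef_pos: [507.7, 381.9, 126.7]
tcp_rot: [179.8, 0.3, 13.0]
force: [-0.6, -0.1, -0.9]
grip_width: 0.004
grip_force: 0.0
time_s: 8.08
eef_pos: [538.2, 262.8, 147.9]
tcp_rot: [-180.0, -0.2, 13.0]
force: [0.1, 0.1, -0.1]
grip_width: 0.004
grip_force: 0.2
[  6.1235104   43.48980591 147.86123069]
lid_flap_edge side 0.94 [537. 238. 183.]
lid_flap_edge top 0.92 [539. 232. 184.]
(5, 40, 145) -> [-0.     0.009  0.002]
(5, 20, 135) -> [-0.     0.049  0.022]
(5, 5, 115) -> [-0.     0.079  0.062]
(5, 0, 100) -> [-0.     0.09   0.092]
(5, 0, 84) -> [-0.     0.09   0.124]
spin 0.0003
```

View pics/s3.png

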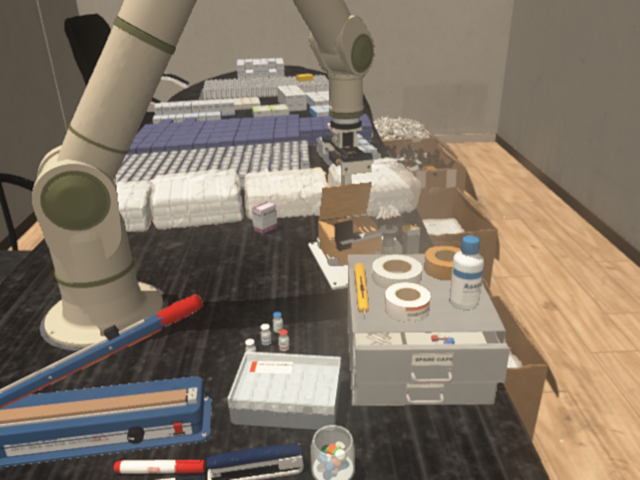

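The lid at (345,200) is now past upright, leaning inward ahead of the gripper. I continue down the arc.

```bash

python3 -m handwheel '[{"gripper":0,"x":0,"y":0.02,"z":0.01,"spin":0},{"gripper":0,"x":0,"y":0.05,"z":0.022,"spin":0},{"gripper":0,"x":0,"y":0.065,"z":0.042,"spin":0},{"gripper":0,"x":0,"y":0.08,"z":0.062,"spin":0},{"gripper":0,"x":0,"y":0.088,"z":0.08,"spin":0},{"gripper":0,"x":0,"y":0.09,"z":0.1,"spin":0},{"gripper":0,"x":0,"y":0.09,"z":0.115,"spin":0},{"gripper":0,"x":0,"y":0.09,"z":0.124,"spin":0}]'
python3 -c "
from h import *
print(jig())
save('side','x.png');r.get_image('top');tips(['lid_flap_edge','paddle'])"
```

```text
time_s: 8.95
eef_pos: [547.1, 219.5, 85.1]
tcp_rot: [179.9, 0.0, 13.1]
force: [-14.7, -12.0, 79.3]
grip_width: 0.006
grip_force: 40.0
[ 5.12406293 -0.64520274 85.06711896]
lid_flap_edge side 0.79 [553. 167.  86.]
lid_flap_edge top 0.78 [552. 167.  85.]
paddle side 0.86 [518.  91. 131.]
paddle top 0.69 [324. 396.  -0.]
```

```bash
cat >> h.py <<'E'
def tool(phi,d,z=122,rho=120):
    f=np.radians(phi);u=np.array([-np.cos(f),np.sin(f)]);t=np.array([np.sin(f),np.cos(f)])
    return tuple(np.round(np.r_[np.array([65,-100])+rho*u-d*t,z],1))
E
python3 -c "
from h import *
t=tool(-10,45)
go((5,0,200),t[:2]+(200,),t,yaw=23);st()"
```

```text
(5, 0, 200) -> [ 0.    -0.001 -0.228]
(np.float64(-45.4), np.float64(-165.2), 200) -> [-0.101  0.329 -0.227]
(np.float64(-45.4), np.float64(-165.2), np.float64(122.0)) -> [-0.101  0.329 -0.071]
spin -0.055
9.25 [546.9 219.5  86.1] [179.9  -0.   13.1] [-6.8 -7.1 35.7] 0.004360337357964362 [ -16.   36.  -17.  115.   19.   31. -123.]
```

```bash

python3 -m handwheel '[{"gripper":0,"x":0,"y":0,"z":-0.08,"spin":-0.03},{"gripper":0,"x":0,"y":0,"z":-0.16,"spin":-0.55},{"gripper":0,"x":0,"y":0,"z":-0.24,"spin":-0.55},{"gripper":0,"x":0,"y":0,"z":-0.24,"spin":-0.55},{"gripper":0,"x":-0.1,"y":0.325,"z":-0.24,"spin":-0.55},{"gripper":0,"x":-0.1,"y":0.325,"z":-0.24,"spin":-0.55},{"gripper":0,"x":-0.1,"y":0.325,"z":-0.24,"spin":-0.55},{"gripper":0,"x":-0.1,"y":0.325,"z":-0.24,"spin":-0.55}]' | head -4
python3 -c "
from h import *
t=tool(-10,40)
go(t[:2]+(200,),t,yaw=113);st();print(jig())"
```

```text
time_s: 9.92
eef_pos: [535.0, 53.0, 203.4]
tcp_rot: [-180.0, -0.0, 69.1]
force: [0.6, -0.5, 0.3]
(np.float64(-46.2), np.float64(-160.2), 200) -> [-0.002 -0.003  0.007]
(np.float64(-46.2), np.float64(-160.2), np.float64(122.0)) -> [-0.002 -0.003  0.163]
spin -0.2439
9.9167 [535.   53.  203.4] [-180.    -0.    69.1] [ 0.6 -0.5  0.3] 0.008986707476652617 [ 16.  27. -38. 115.  23.  45. -57.]
[ -44.17621747 -160.14604334  203.36806212]
```

```bash

python3 -m handwheel '[{"gripper":0,"x":0,"y":0,"z":0,"spin":-0.244},{"gripper":0,"x":0,"y":0,"z":0,"spin":-0.244},{"gripper":0,"x":0,"y":0,"z":0,"spin":-0.244},{"gripper":0,"x":0,"y":0,"z":0.05,"spin":-0.244},{"gripper":0,"x":0,"y":0,"z":0.1,"spin":-0.244},{"gripper":0,"x":0,"y":0,"z":0.14,"spin":-0.244},{"gripper":0,"x":0,"y":0,"z":0.163,"spin":-0.244},{"gripper":0,"x":0,"y":0,"z":0.163,"spin":-0.244}]' | head -4
python3 -c "
from h import *
st();print(jig())
save('side','s4.png');r.get_image('top');cv2.imwrite('pics/t4.png',cv2.resize(r.get_image('top')[120:300,180:400,::-1],None,fx=3,fy=3))
tips(['paddle','lid_flap_edge'])
go(tool(-10,25),tool(-10,14),tool(0,14),tool(10,14),yaw=113)"
```

```text
time_s: 10.58
eef_pos: [534.1, 53.9, 119.8]
tcp_rot: [-179.8, -0.1, 112.5]
force: [-0.1, 0.1, -0.2]
10.5833 [534.1  53.9 119.8] [-1.798e+02 -1.000e-01  1.125e+02] [-0.1  0.1 -0.2] 0.005421525863216647 [ 18.  36. -44. 119.  39.  40. -29.]
[ -44.82244028 -159.05474609  119.79457024]
paddle side 0.62 [517.  91. 134.]
paddle top 0.97 [513.  84. 132.]
lid_flap_edge side 0.91 [552. 168.  83.]
lid_flap_edge side 0.43 [623. 137. 100.]
lid_flap_edge top 0.58 [551. 168.  87.]
(np.float64(-48.8), np.float64(-145.5), np.float64(122.0)) -> [ 0.029 -0.007  0.003]
(np.float64(-50.7), np.float64(-134.6), np.float64(122.0)) -> [ 0.052 -0.007  0.003]
(np.float64(-55.0), np.float64(-114.0), np.float64(122.0)) -> [ 0.094 -0.009  0.003]
(np.float64(-55.6), np.float64(-92.9), np.float64(122.0)) -> [ 0.135 -0.003  0.002]
spin -0.0028
```

View pics/t4.png

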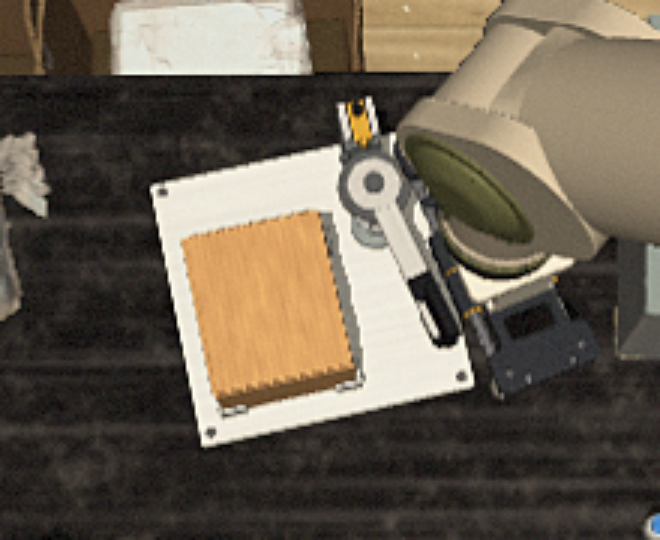

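The lid is flat on the box (crop 270,310), and the gripper (480,320) stands just right of the paddle (435,310). I now push along the arc.

```bash

python3 -m handwheel '[{"gripper":0,"x":0.029,"y":-0.006,"z":0.002,"spin":0},{"gripper":0,"x":0.052,"y":-0.007,"z":0.002,"spin":0},{"gripper":0,"x":0.073,"y":-0.008,"z":0.002,"spin":0.028},{"gripper":0,"x":0.094,"y":-0.009,"z":0.002,"spin":0.056},{"gripper":0,"x":0.115,"y":-0.006,"z":0.002,"spin":0.083},{"gripper":0,"x":0.135,"y":-0.003,"z":0.002,"spin":0.111}]'
python3 -c "
from h import *
st();print(jig())
save('side','x.png');r.get_image('top')
tips(['paddle','lid_flap_edge'])
for f in (10,15,20,25,30,35,38): go(tool(f,14),yaw=103-f)"
```

```text
time_s: 11.43
eef_pos: [507.7, 115.0, 121.7]
tcp_rot: [-180.0, 0.1, 92.3]
force: [1.9, -4.1, 0.1]
grip_width: 0.006
grip_force: 2.4
11.4333 [507.7 115.  121.7] [-1.80e+02  1.00e-01  9.23e+01] [ 1.9 -4.1  0.1] 0.006139526831777595 [  8.  33. -39. 122.  35.  37. -53.]
[-56.84997013 -93.58099436 121.65731713]
paddle side 0.62 [509. 132. 133.]
paddle top 0.47 [369. -87.  -3.]
lid_flap_edge side 0.72 [554. 171.  84.]
(np.float64(-55.6), np.float64(-92.9), np.float64(122.0)) -> [ 0.003  0.002 -0.001]
spin -0.0019
(np.float64(-54.5), np.float64(-82.5), np.float64(122.0)) -> [ 0.024 -0.    -0.001]
spin 0.0259
(np.float64(-52.6), np.float64(-72.1), np.float64(122.0)) -> [ 0.045 -0.    -0.001]
spin 0.0537
(np.float64(-49.7), np.float64(-62.0), np.float64(122.0)) -> [ 0.066  0.002 -0.001]
spin 0.0815
(np.float64(-45.9), np.float64(-52.1), np.float64(122.0)) -> [ 0.087  0.006 -0.001]
spin 0.1092
(np.float64(-41.3), np.float64(-42.6), np.float64(122.0)) -> [ 0.107  0.012 -0.001]
spin 0.137
(np.float64(-38.2), np.float64(-37.2), np.float64(122.0)) -> [ 0.119  0.016 -0.001]
spin 0.1537
```

```bash

python3 -m handwheel '[{"gripper":0,"x":0.024,"y":0,"z":0,"spin":0.026},{"gripper":0,"x":0.045,"y":0,"z":0,"spin":0.054},{"gripper":0,"x":0.066,"y":0.002,"z":0,"spin":0.082},{"gripper":0,"x":0.087,"y":0.006,"z":0,"spin":0.11},{"gripper":0,"x":0.107,"y":0.012,"z":0,"spin":0.137},{"gripper":0,"x":0.107,"y":0.012,"z":0,"spin":0.137}]'
python3 -c "
from h import *
st();print(jig())
save('side','x.png');r.get_image('top')
tips(['paddle','lid_flap_edge','pivot'])
for f in (35,37,39,41,43): go(tool(f,14),yaw=103-f)"
```

```text
time_s: 12.23
eef_pos: [510.9, 169.5, 120.9]
tcp_rot: [-179.9, 0.1, 67.8]
force: [-5.4, -6.3, 5.9]
grip_width: 0.009
grip_force: 3.8
12.2333 [510.9 169.5 120.9] [-1.799e+02  1.000e-01  6.780e+01] [-5.4 -6.3  5.9] 0.00857723898677384 [ -2.  33. -31. 120.  29.  35. -76.]
[-41.39061431 -41.21784429 120.88488998]
paddle side 0.58 [515. 182. 131.]
lid_flap_edge side 0.59 [552. 168.  85.]
pivot side 0.63 [623. 138. 100.]
(np.float64(-41.3), np.float64(-42.6), np.float64(122.0)) -> [ 0.002  0.001 -0.002]
spin 0.0004
(np.float64(-39.3), np.float64(-39.0), np.float64(122.0)) -> [ 0.01   0.    -0.002]
spin 0.0115
(np.float64(-37.1), np.float64(-35.4), np.float64(122.0)) -> [ 0.019 -0.    -0.002]
spin 0.0226
(np.float64(-34.7), np.float64(-31.8), np.float64(122.0)) -> [ 0.028 -0.    -0.002]
spin 0.0337
(np.float64(-32.3), np.float64(-28.4), np.float64(122.0)) -> [ 0.036 -0.    -0.002]
spin 0.0448
```

```bash

python3 -m handwheel '[{"gripper":0,"x":0.007,"y":0,"z":0,"spin":0.01},{"gripper":0,"x":0.007,"y":0,"z":0,"spin":0.01},{"gripper":0,"x":0.007,"y":0,"z":0,"spin":0.01}]'|sed -n 2,4p
python3 -m handwheel '[{"gripper":0,"x":0.007,"y":0,"z":0,"spin":0.011},{"gripper":0,"x":0.007,"y":0,"z":0,"spin":0.011},{"gripper":0,"x":0.007,"y":0,"z":0,"spin":0.011}]'|sed -n 2,4p
python3 -c "
from h import *
cv2.imwrite('pics/t5.png',cv2.resize(r.get_image('top')[120:300,180:400,::-1],None,fx=3,fy=3));r.get_image('side')
tips(['paddle','pivot']);print(jig())"
```

```text
eef_pos: [511.4, 170.7, 120.7]
tcp_rot: [-179.9, 0.2, 66.3]
force: [-6.3, -4.9, 3.9]
eef_pos: [512.6, 173.8, 120.6]
tcp_rot: [-179.9, 0.2, 64.3]
force: [-5.7, -4.7, 2.0]
paddle side 0.97 [515. 184. 135.]
paddle side 0.65 [319. 395.  -2.]
paddle top 0.33 [530. 269.  88.]
pivot side 0.76 [625. 137.  98.]
pivot side 0.54 [321. 396.  -1.]
[-38.88853234 -37.5032773  120.57903355]
```

View pics/t5.png

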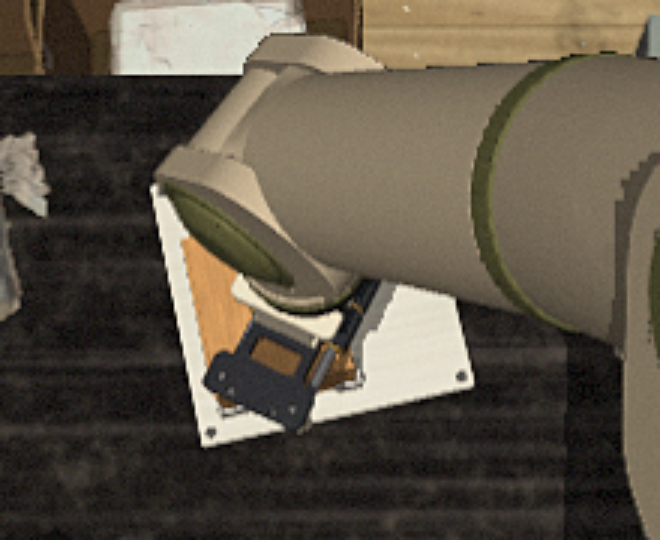

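The top view shows the gripper over the lid at crop (290,370), holding the paddle across the box. I keep creeping toward the stop, watching the force.

```bash

for i in 1 2; do python3 -m handwheel '[{"gripper":0,"x":0.006,"y":0,"z":0,"spin":0.009},{"gripper":0,"x":0.006,"y":0,"z":0,"spin":0.009},{"gripper":0,"x":0.006,"y":0,"z":0,"spin":0.009}]'|sed -n 2,4p; done
python3 -c "
from h import *
r.get_image('side')
tips(['paddle'],['side']);print(jig())"
```

```text
eef_pos: [513.7, 176.5, 120.5]
tcp_rot: [-179.9, 0.2, 62.7]
force: [-7.7, -4.5, 2.4]
eef_pos: [514.5, 178.5, 120.4]
tcp_rot: [-179.8, 0.3, 61.1]
force: [-7.9, -5.9, 3.6]
paddle side 0.69 [518. 191. 134.]
[-35.91112813 -33.2761296  120.38804791]
```

```bash

for i in 1 2; do python3 -m handwheel '[{"gripper":0,"x":0.005,"y":0,"z":0,"spin":0.004},{"gripper":0,"x":0.005,"y":0,"z":0,"spin":0.004},{"gripper":0,"x":0.005,"y":0,"z":0,"spin":0.004},{"gripper":0,"x":0.005,"y":0,"z":0,"spin":0.004}]'|sed -n 2,4p; done
python3 -c "
from h import *
save('side','s6.png');cv2.imwrite('pics/s6c.png',cv2.resize(cv2.imread('pics/s6.png')[90:310,200:480],None,fx=2.5,fy=2.5))
tips(['paddle','lid_flap_edge','vial_2','spare_carton'],['side']);print(jig())"
```

```text
eef_pos: [514.5, 178.8, 120.3]
tcp_rot: [-179.8, 0.5, 60.3]
force: [-11.5, -12.0, 7.9]
eef_pos: [514.4, 179.0, 120.2]
tcp_rot: [-179.8, 0.8, 59.6]
force: [-15.8, -17.0, 15.2]
paddle side 0.92 [520. 192. 131.]
lid_flap_edge side 0.84 [551. 170.  85.]
vial_2 side 0.69 [371. -87.  -4.]
vial_2 side 0.48 [ 383. -146.    3.]
spare_carton side 0.75 [320. 397.  -4.]
[-35.9274696  -32.77152528 120.19763555]
```

View pics/s6c.png

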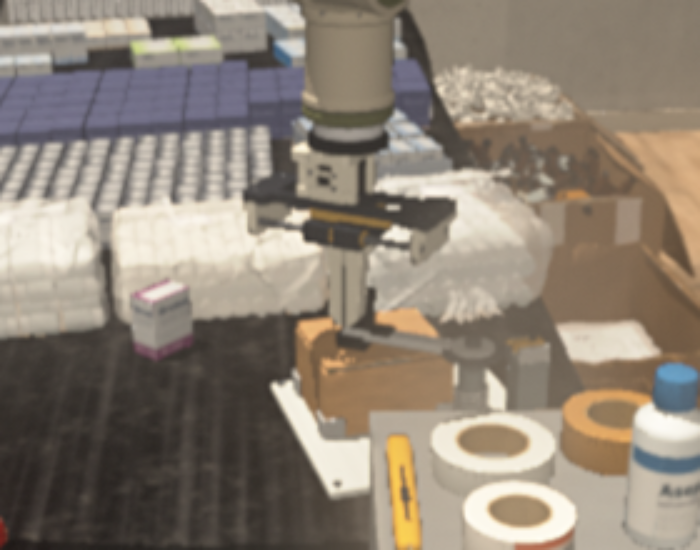

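The crop shows the arm at (400,340) lying across the closed lid, held by the fingers. The steep force rise with no motion means it is at its stop, past the click. I ease the push slightly, check and hand in.

```bash

python3 -m handwheel '[{"gripper":0,"x":-0.005,"y":0,"z":0,"spin":0},{"gripper":0,"x":-0.005,"y":0,"z":0,"spin":0},{"gripper":0,"x":-0.005,"y":0,"z":0,"spin":0},{"gripper":0,"x":-0.005,"y":0,"z":0,"spin":0},{"gripper":0,"x":-0.005,"y":0,"z":0,"spin":0}]'|sed -n 1,4p
python3 -c "
from h import *
print(jig()); s=r.state(); f=np.hypot(*s['force'][:2]); print(f)
if f>8.5: print(r.finish_job())"
```

```text
time_s: 15.37
eef_pos: [514.3, 178.7, 120.3]
tcp_rot: [-179.8, 0.6, 59.6]
force: [-12.2, -12.3, 9.4]
[-36.09614541 -33.02239772 120.26683604]
17.27377625838598
the job is handed in; nothing more can be done
None
```

The box is closed, dust flap first and then the lid, and I handed the job in with the gripper holding the tensioner arm at its stop past the click (about 17 N); the vials and carton were left alone, and one press on the lid briefly reached 79 N.

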